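Load the drying cabinet and set its timer

TASK

Pick up the loaded sample tray by its arch handle, set it down level on the drying cabinet's open door in front of the opening and let go of it; then take it by its rear handle and slide it fully home in the cabinet, with both wood samples still on it. Then turn the selector on top of the cabinet back (counter-clockwise) to its end stop, from there forward (clockwise) exactly four clicks, and let go. Leave the bench plane, the glue bottle and the screwdriver where they are.

Things in the scene. Friction and masses are not known exactly. Their poses are not given: they have to be found in the camera images.
- cabinet: Low grey drying cabinet fixed to the bench, 220 deep (x), 280 wide (y), 165 high, turned by up to 0.15 rad. Origin: at bench level under the middle of its front face; x points into it, away from the robot, y to its left, z up. One opening in its front, low in the middle. Its front face rises to 165 above the bench, so a gripper's body must stay in front of that face.
- opening (a point): Middle of the opening's lower edge, in the plane of the front face, 30 above the bench; axes as the cabinet's. The opening is 138 wide and 76 high, 124 deep to a solid back wall; its side jambs are bevelled by 12 at the mouth. Fully home, a tray touches the back wall and its origin is about 64 behind this point; only its rear handle then stands out.
- door_middle (a point): Middle of the top of the cabinet's drop-down door, which lies open, level and fixed in front of the opening: a steel plate 120 long (x), 170 wide (y), its top 30 above the bench, flush with the floor inside and slippery (friction 0.2). This point is 60 before the front face; axes as the cabinet's. A tray with its origin here has its front edge just at the front face.
- tray: Loose aluminium tray, 120 long (x), 130 wide (y), walls 30 high and 3 thick, floor 4 thick, about 0.55 kg (varies). Origin: centre of its underside; x points to its front edge, which goes into the cabinet first; z up. It carries an arch handle over its middle and a straight handle at its rear. In the opening it has 4 to spare on each side and 12 above the arch.
- tray_arch (a point): Middle of the arch handle's wooden bar, 58 above the tray's underside; axes as the tray's. The bar runs along x, 84 long, 12 wide, 12 high, on two posts centred 36 before and behind the middle, 10 wide and 8 thick. Grip across y, from above.
- tray_handle (a point): Point on the rear handle, 105 behind the tray's origin and 23 above its underside; axes as the tray's. The handle is a wooden bar that sticks straight out to the rear, from 60 to 130 behind the origin, 18 wide, 14 high. Grip across y, from above.
- sample_a: Wood sample block, 80 x 30 x 24, 0.04 kg, lying loose in the tray on its left side (+y). Origin: centre of its underside.
- sample_b: The same size of block in darker wood, lying loose in the tray on its right side (-y). Origin: centre of its underside.
- selector_grip (a point): On the selector's vertical axis, 34 above the cabinet's top, the height to grip its bar. A black knob: a skirt of radius 34, its top 10 above the cabinet's top, with an upright bar 62 long, 14 wide, its top 50 above the cabinet's top. Turns with the knob: x along the bar; the -x end is the pointer, with a white line. At the end stop it points at a long tick, to the cabinet's -x; short ticks mark the clicks.
- selector_base (a point): Foot of the selector's axis: on the cabinet's top, 165 above the bench, 58 behind the front face, midway across; axes as the cabinet's, fixed.
- selector (a joint): Angle of the selector, rad: 0 at its hard counter-clockwise end stop, growing clockwise seen from above. A sprung detent holds it every 24 degrees (0.419 rad), nine clicks in all; the fourth is at 1.676. Getting over a click takes about 0.11 N m; it then snaps into the next. It starts between the second and the fifth click.
- plane: Bystander: bench plane, 165 x 55 x 80, loose. Tray and plane may start on either side of the cabinet. Origin: middle of its sole.
- glue: Bystander: upright glue bottle, diameter 60, 170 high. Origin: centre of its base.
- driver: Bystander: screwdriver lying down. Origin: under its middle.
There are look-alikes about, which are no part of the job. Leave any orange look-alike of the sample_a alone.

How it is judged:
On the way, in this order (a step that is already met when the one before it is completed fails the run):
1. the tray stands level on the open door in front of the opening, let go (x of tray in the frame of cabinet between -0.12 and -0.02 m and y of tray in the frame of cabinet between -0.06 and 0.06 m and z of tray in the frame of cabinet between 0.026 and 0.035 m and angle between tray's own z axis and vertical below 0.05 rad and contact force between the fingers and tray below 0.2 N), for 0.2 s.
2. the tray is fully home in the cabinet (x of tray in the frame of cabinet between 0.056 and 0.07 m and y of tray in the frame of cabinet between -0.008 and 0.008 m and angle between the x axis of tray and the x axis of cabinet, either way round below 0.08 rad and z of tray in the frame of cabinet between 0.026 and 0.035 m and angle between tray's own z axis and vertical below 0.05 rad), for 0.2 s.
3. the selector is back at its end stop (value of joint selector below 0.12 rad), for 0.1 s.
4. the selector stands at the fourth click (value of joint selector between 1.55552 and 1.79552 rad), for 0.2 s.
At the end, for the whole second after the job is handed in: The tray rests flat on the cabinet's floor, fully home (origin 56 to 70 mm behind the front face, within 8 mm of the middle, square within 0.08 rad), both samples still lie in it, the selector rests at the fourth click from its end stop (1.676 within 0.12 rad), and all is at rest (all of step 2 and all of step 4 and x of sample_a in the frame of tray between -0.06 and 0.06 m and y of sample_a in the frame of tray between -0.065 and 0.065 m and z of sample_a in the frame of tray between 0 and 0.035 m and x of sample_b in the frame of tray between -0.06 and 0.06 m and y of sample_b in the frame of tray between -0.065 and 0.065 m and z of sample_b in the frame of tray between 0 and 0.035 m and velocity of joint selector between -0.05 and 0.05 rad/s and linear speed of tray below 0.01 m/s); the robot touches nothing.
It fails at once if the plane, the glue bottle or the screwdriver was shifted more than 40 mm (distance of any of plane, glue, driver from where it was at the start of the episode above 0.04 m).
It also fails if it takes over 72 s, if anything falls off the work surface, if the arm or the gripper's body presses on something with over 40 N, if the wrist force passes 120 N, or if a joint passes its speed limit or range.

ROBOT

A 6-joint arm with a two-finger parallel gripper is mounted at the origin on the work surface. World frame = base frame: x ahead of the robot, y to its left, z up, the work surface at z = 0. Lengths are in m, angles in rad, forces in N, time in s.
With the tool pointing down it reaches from about 0.35 to 0.975 m from the base axis. Payload 4.9 kg.
Tool frame: the origin (TCP) lies on the mounting face of the last link; the fingertips stand 173 mm ahead of it and the grasp point (between the pads) lies 155 mm ahead of it (tcp_to_grasp is the distance from the TCP to the grasp point, in m); z points along the fingers, y is the line along which they close (so a half turn about z gives the same grasp; the last joint's range is limited). The gripper opens to 85 mm and grips with 20 to 120 N. Pads are 22 mm wide; open, the fingers measure 114 mm over their backs; the gripper's body (76 mm by 85 mm) begins 54 mm behind the grasp point. The pads swing forward as they close: fully open they stand 13 mm farther back than shut.
Start: joints at [-1.447, 0.053, 1.613, -0, 1.476, -0.119], TCP at [0.15, -0.607, 0.405] pointing down, gripper open.
Joint ranges: [-3.01, 3.01], [-1.01, 2.22], [0.06, 2.58], [-1.02, 4.17], [0.09, 2.62], [-3.14, 3.14]. Speed limits (rad/s): [2.57, 2.57, 3.14, 3.14, 3.14, 3.14].

INTERFACE

Orientations are given as a rotation vector (axis times angle).
In Python, from station import get_obs, get_image, calibration, finish_job, tcp_to_grasp gives the robot as it stands. The module is installed in compiled form; this text tells all that it offers.
- The arm moves only by the tool arm_command, never from a script. Its argument "plan" is a list that holds one entry, the list of rows, each a list of 6 numbers: the shift along the tool's x, y, z in cm, then the turn, a rotation vector about the tool's x, y, z in rad. A call has 1 to 12 rows; each row is the pose to reach, as a shift and turn from the pose commanded when the call began, along the tool's axes at that moment; what a row does not reach only later rows make up. A row lasts 1/12 s, in which the tool goes at most 41.7 mm and 7.16 degrees, less where a joint would pass 70% of its speed; a pose out of reach is approached as far as the arm can. A call with a gripper value outside its range is refused whole. "gripper" is the closure, from -1 (fully open) to 1 (shut), set as the call begins (left out, the last holds). The fingers move at their own pace and stop on an object; "force" is the grip in N (left out, the last holds). Time passes only in rows, so rows that repeat a pose let the fingers close. It gives the time, the measured TCP pose, the force, the opening and the grip force at its end, in the units of the state.
- get_obs(): the state, without advancing time (a new reading comes with each control period).
- get_image(name): name is "side" or "top"; returns (picture, depth): 384x512x3 uint8, blue, green, red; 384x512 float32, m along the optical axis (not along the pixel's ray), 0 where there is no reading.
- calibration(name): a dict with "fx", "fy", "cx", "cy" (pixels), "dist" ([k1, k2, p1, p2, k3] as OpenCV has them; the pictures are not rectified), "pose" (4x4, takes a point from camera to world coordinates). Camera axes: x right, y up, looking along -z (the intrinsics and any distortion apply to the point x, -y, -z); pixel columns grow to the right and rows downward; lengths in m; the calibration is good to about 2 mm. A picture is of the moment at which its call begins. calibration takes no time and is no camera call.
- finish_job(): hands the job in; it is judged then, once.
The state is a dict: "t": time; "q": joint angles; "dq": joint speeds; "effort": joint torques, N m; "tool_pos": TCP position; "tool_rot": TCP orientation; "contact_force": force on the tool from outside, world axes, zero at the start; "wrist_torque": the same for the moment, N m; "opening": finger opening in m; "grip_force": force on a finger pad.
Only numpy, scipy, OpenCV 4.12 (cv2) and the standard library are available. Lean on these libraries where they do the work, as an engineer would, in place of code of your own. Each camera call takes 0.05 s, during which the arm holds its last target. There are 200 camera calls.

## Working session

There is one attempt and no reset: what is moved stays moved. The work goes in short steps, Python scripts to look and compute and a tool call to move; the robot and the scene stay as the last step left them, time stands still between calls to the robot, and variables do not carry over. Pictures are saved under pics/ and viewed, at most 10 in all, crops included, and the job is handed in when it is done.

Besides the shell and the picture viewer there is one more tool, called after "Request:" as name(argument=value, ...) on one line, values as JSON. arm_command: Moves the arm, as the interface text tells. Its arguments: {"type":"object","properties":{"plan":{"type":"array"},"gripper":{"type":"number"},"force":{"type":"number"}},"required":["plan"]}

```bash
mkdir -p pics; cat > h.py <<'E'
import numpy as np, cv2
from station import *
from scipy.spatial.transform import Rotation as R
def cast(cam,px,z):
    c=calibration(cam);K=np.array([[c['fx'],0,c['cx']],[0,c['fy'],c['cy']],[0,0,1]])
    px=np.asarray(px,float).reshape(-1,1,2);n=cv2.undistortPoints(px,K,np.array(c['dist'],float)).reshape(-1,2)
    d=np.c_[n[:,0],-n[:,1],-np.ones(len(n))];P=np.array(c['pose']);d=d@P[:3,:3].T;o=P[:3,3]
    return o+d*((z-o[2])/d[:,2])[:,None]
def cloud(cam,depth):
    c=calibration(cam);K=np.array([[c['fx'],0,c['cx']],[0,c['fy'],c['cy']],[0,0,1]])
    v,u=np.mgrid[0:384,0:512];n=cv2.undistortPoints(np.dstack([u,v]).reshape(-1,1,2).astype(float),K,np.array(c['dist'],float)).reshape(384,512,2)
    p=np.dstack([n[...,0]*depth,-n[...,1]*depth,-depth]);P=np.array(c['pose'])
    return p@P[:3,:3].T+P[:3,3]
E
python3 - <<'E'
from h import *
for n in('side','top'):
    im,d=get_image(n);cv2.imwrite(f'pics/{n}0.png',im);np.savez(f'{n}0.npz',im=im,d=d)
    c=calibration(n);print(n,np.round(c['pose'],3).tolist(),c['fx'])
o=get_obs();print(o['t'],o['tool_pos'],o['tool_rot'],tcp_to_grasp,o['opening'])
E
```

```text
side [[-0.947, 0.158, -0.28, 0.149], [-0.321, -0.505, 0.801, 1.057], [-0.015, 0.848, 0.529, 0.816], [0.0, 0.0, 0.0, 1.0]] 428.3072508197795
top [[0.028, 0.981, -0.194, 0.316], [-1.0, 0.028, -0.002, 0.04], [0.003, 0.194, 0.981, 1.29], [0.0, 0.0, 0.0, 1.0]] 410.01626204466606
0.1 [ 0.15023052 -0.60644347  0.40358916] [-3.11666954e+00 -3.80182997e-01 -1.98115513e-05] 0.1547 0.0855057857707976
```

View pics/top0.png

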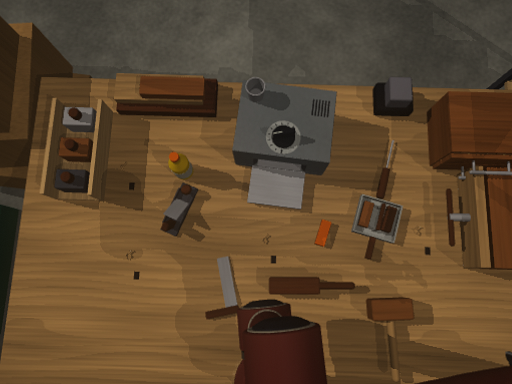

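View pics/side0.png

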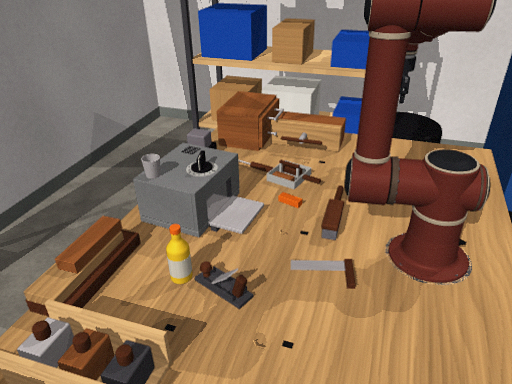

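The top view shows the cabinet at about (285,128), its door at (277,185) and the selector at (283,137). The tray is at (378,218) with its rear handle at (371,247).

Things that could be confused:
- **Tray:** the bench-end drawer (487,220) and the box at the left (75,150) are not it.
- **Samples:** the orange block (323,233) and the wood block (390,309) are look-alikes.
- **Rear handle:** the driver handle (384,183) and the brown bar (310,286) are not it.

I'll check this in one close crop.

```bash
python3 - <<'E'
from h import *
im=np.load('top0.npz')['im'];d=np.load('top0.npz')['d']
a=cv2.resize(im[130:270,330:430],None,fx=4,fy=4,interpolation=cv2.INTER_CUBIC)
b=cv2.resize(im[75:215,230:345],None,fx=4,fy=4,interpolation=cv2.INTER_CUBIC)
cv2.imwrite('pics/crop0.png',np.clip(np.hstack([a[:560],b[:560,:400]])*1.4,0,255).astype(np.uint8)) 
p=cloud('top',d)
# cabinet top and door from depth
def rect(m,name):
    q=p[m][:,:2].astype(np.float32)
    r=cv2.minAreaRect(q);print(name,m.sum(),r,p[m][:,2].mean());print(np.round(cv2.boxPoints(r),4).tolist())
sub=np.zeros((384,512),bool);sub[70:215,225:345]=1
rect(cv2.erode((sub&(abs(p[...,2]-.165)<.006)).astype(np.uint8),np.ones((3,3)))>0,'cab')
rect(cv2.erode((sub&(abs(p[...,2]-.03)<.006)).astype(np.uint8),np.ones((3,3)))>0,'door')
s2=np.zeros((384,512),bool);s2[190:245,345:410]=1
m=s2&(p[...,2]>.022)&(p[...,2]<.04); rect(m,'tray rim')
m=s2&(p[...,2]>.05)&(p[...,2]<.08); rect(m,'arch')
s2[:]=0;s2[239:265,355:385]=1
m=s2&(p[...,2]>.018)&(p[...,2]<.045); rect(m,'handle')
m=sub&(p[...,2]>.203)&(p[...,2]<.225);m[:115]=0; rect(m,'bar')
E
```

```text
cab 5278 ((0.7538735866546631, -0.018482863903045654), (0.2728087306022644, 0.2155740112066269), 84.29051971435547) 0.16491428885463527
[[0.6330999732017517, -0.14350000023841858], [0.847599983215332, -0.164900004863739], [0.8747000098228455, 0.10649999976158142], [0.6601999998092651, 0.12800000607967377]]
door 1676 ((0.5959101319313049, -0.002358756959438324), (0.16263681650161743, 0.13751497864723206), 84.5047378540039) 0.029589900918069536
[[0.5196999907493591, -0.07670000195503235], [0.6565999984741211, -0.08990000188350677], [0.6721000075340271, 0.07199999690055847], [0.5353000164031982, 0.0851999968290329]]
tray rim 794 ((0.4971368610858917, -0.3190002143383026), (0.13207277655601501, 0.17936185002326965), 75.5159683227539) 0.027000448644817036
[[0.3937999904155731, -0.3605000078678131], [0.5674999952316284, -0.40540000796318054], [0.6004999876022339, -0.2775000035762787], [0.426800012588501, -0.23260000348091125]]
arch 124 ((0.4922877550125122, -0.3173179626464844), (0.01395848672837019, 0.08304465562105179), 72.91980743408203) 0.06169220415094082
[[0.4505000114440918, -0.3118000030517578], [0.5299000144004822, -0.3361999988555908], [0.5339999794960022, -0.32280001044273376], [0.4546000063419342, -0.2985000014305115]]
handle 143 ((0.4049490690231323, -0.29813000559806824), (0.03728588670492172, 0.0810280591249466), 53.58286666870117) 0.02798970575537749
[[0.361299991607666, -0.2890999913215637], [0.42649999260902405, -0.33719998598098755], [0.44859999418258667, -0.30720001459121704], [0.38339999318122864, -0.2590999901294708]]
bar 126 ((0.7020894289016724, -0.01313035935163498), (0.015051478520035744, 0.060152214020490646), 13.238787651062012) 0.2130350484748127
[[0.6879000067710876, 0.014399999752640724], [0.70169997215271, -0.04410000145435333], [0.7163000106811523, -0.040699999779462814], [0.7024999856948853, 0.017899999395012856]]
```

View pics/crop0.png

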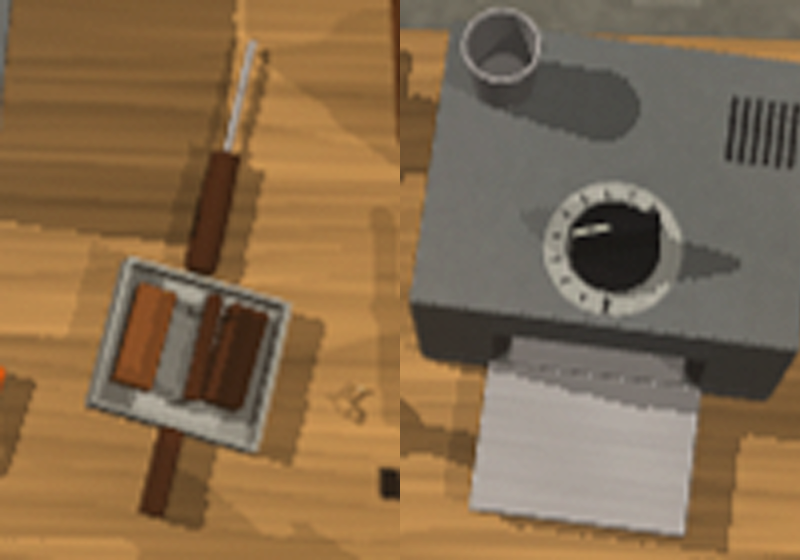

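The crop matches: an aluminium tray with a lighter and a darker sample either side of the arch, and the rear handle pointing at the robot. The driver's handle end sits just ahead of the tray's front. The selector's pointer is at about the third click.

```bash
cat >> h.py <<'E'
CAB=np.array([.6443,-.0077]);CY=-.098
def cab(x,y):
    c,s=np.cos(CY),np.sin(CY);return CAB+[c*x-s*y,s*x+c*y]
def go(x,y,z,yaw):
    """grasp point target, tool pointing down with tool x at yaw (mod pi) -> row"""
    o=get_obs();T=R.from_rotvec(o['tool_rot']);t=np.array(o['tool_pos'])
    a=T.as_matrix()[:,0];cur=np.arctan2(a[1],a[0])
    yaw=cur+(yaw-cur+np.pi/2)%np.pi-np.pi/2
    G=R.from_euler('z',yaw)*R.from_euler('x',np.pi)
    tgt=np.array([x,y,z+tcp_to_grasp])
    print('row',np.round(np.r_[T.inv().apply(tgt-t)*100,(T.inv()*G).as_rotvec()],3).tolist(),'t',o['t'],'f',np.round(o['contact_force'],1))
E
python3 - <<'E'
from h import *
q=np.array([(128,258),(290,300),(255,452),(88,405)])/4+[330,130]-.4
w=cast('top',q,.03);print(np.round(w,4).tolist(),w.mean(0))
for i in range(4):
    e=w[(i+1)%4]-w[i];print(np.arctan2(e[1],e[0]),np.hypot(*e[:2]))
go(.4923,-.3173,.13,-.28)
E
```

```text
[[0.5673, -0.2702, 0.03], [0.5376, -0.3955, 0.03], [0.4189, -0.3643, 0.03], [0.4512, -0.2372, 0.03]] [ 0.49373542 -0.31681514  0.03      ]
-1.8036163070232716 0.12879506577659317
2.883750873614495 0.12270171268151776
1.321746960677368 0.1310467880343546
-0.276797842610601 0.12065324401362618
row [40.152, -19.822, 11.934, -0.002, 0.0, 0.523] t 0.1 f [-0.6 -0.2 -0.5]
```

Request:
arm_command(plan=[[[40.2,-19.8,6,0,0,0.5],[40.2,-19.8,6,0,0,0.5],[40.2,-19.8,6,0,0,0.5],[40.2,-19.8,6,0,0,0.5],[40.2,-19.8,6,0,0,0.5],[40.2,-19.8,6,0,0,0.5],[40.2,-19.8,6,0,0,0.5],[40.2,-19.8,6,0,0,0.5],[40.2,-19.8,9,0,0,0.5],[40.2,-19.8,9,0,0,0.5],[40.2,-19.8,11.9,0,0,0.5],[40.2,-19.8,11.9,0,0,0.5]]], gripper=-1, force=60)

```text
t: 1.1
tool_pos: [0.4942, -0.3147, 0.2826]
tool_rot: [-3.114, 0.398, 0.004]
contact_force: [-0.3, -0.0, -0.6]
opening: 0.0856
grip_force: 0.0
```

```bash
python3 - <<'E'
from h import *
go(.493,-.317,.058,-.256)
E
```

```text
row [-0.043, 0.273, 6.988, -0.002, 0.003, 0.002] t 1.1 f [-0.3 -0.  -0.6]
```

Request:
arm_command(plan=[[[0,0.2,3,0,0,0],[0,0.2,5.5,0,0,0],[0,0.2,6.9,0,0,0],[0,0.2,6.9,0,0,0],[0,0.2,6.9,0,0,0]]])

```text
t: 1.52
tool_pos: [0.492, -0.3197, 0.2161]
tool_rot: [-3.115, 0.403, 0.002]
contact_force: [0.3, 1.0, 0.3]
opening: 0.0853
grip_force: 0.0
```

Request:
arm_command(plan=[[[0,0,0,0,0,0],[0,0,0,0,0,0],[0,0,0,0,0,0],[0,0,0,0,0,0],[0,0,0,0,0,0],[0,0,0,0,0,0],[0,0,0,0,0,0],[0,0,0,0,0,0],[0,0,0,0,0,0],[0,0,0,0,0,0]]], gripper=1, force=60)

```text
t: 2.35
tool_pos: [0.4926, -0.3199, 0.2174]
tool_rot: [3.115, -0.403, 0.001]
contact_force: [-1.6, 0.4, 5.8]
opening: 0.0109
grip_force: 61.0
```

Request:
arm_command(plan=[[[0,0,-0.5,0,0,0],[0,0,-1.5,0,0,0],[0,0,-3,0,0,0],[0,0,-5,0,0,0],[0,0,-7,0,0,0],[0,0,-8.5,0,0,0],[0,0,-9,0,0,0],[0,0,-9,0,0,0],[0,0,-9,0,0,0]]])

```text
t: 3.1
tool_pos: [0.4919, -0.3193, 0.3052]
tool_rot: [-3.114, 0.403, 0.003]
contact_force: [-0.7, 0.6, -7.8]
opening: 0.0107
grip_force: 59.5
```

```bash
python3 - <<'E'
from h import *
im,d=get_image('side');cv2.imwrite('pics/lift.png',cv2.resize(im[110:260,220:420],None,fx=3,fy=3))
x,y=cab(-.07,0);print(x,y);go(x,y,.15,CY)
E
```

```text
0.5746358710620622 -0.0008509753016675871
row [-0.079, -32.897, 0.037, -0.002, 0.003, -0.159] t 3.15 f [-0.7  0.2 -7.5]
```

View pics/lift.png

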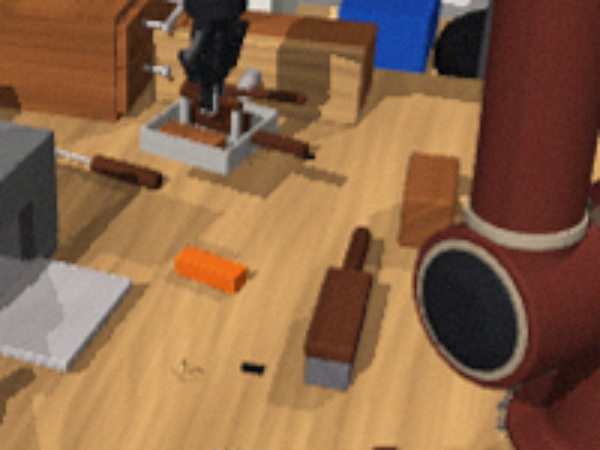

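The tray is lifted level at crop (210,140) with its samples in it, and the driver is undisturbed at (125,170).

Request:
arm_command(plan=[[[0,-1,0,0,0,-0.01],[0,-3,0,0,0,-0.02],[0,-6,0,0,0,-0.04],[0,-9.5,0,0,0,-0.05],[0,-13,0,0,0,-0.07],[0,-16.5,0,0,0,-0.08],[0,-20,0,0,0,-0.1],[0,-23.5,0,0,0,-0.12],[0,-27,0,0,0,-0.14],[0,-30,0,0,0,-0.15],[0,-32,0,0,0,-0.16],[0,-32.9,0,0,0,-0.16]]])

```text
t: 4.15
tool_pos: [0.5757, 0.0019, 0.3051]
tool_rot: [-3.136, 0.146, 0.004]
contact_force: [-0.5, -1.4, -7.0]
opening: 0.0109
grip_force: 59.4
```

Request:
arm_command(plan=[[[0,0,0,0,0,0],[0,0,0,0,0,0],[0,0,0,0,0,0]]])

```text
t: 4.4
tool_pos: [0.5757, -0.0023, 0.306]
tool_rot: [3.137, -0.154, -0.002]
contact_force: [0.8, -0.4, -7.1]
opening: 0.0106
grip_force: 59.5
```

```bash
python3 - <<'E'
from h import *
im,d=get_image('top');cv2.imwrite('pics/t2.png',cv2.resize(im[140:260,200:360],None,fx=4,fy=4,interpolation=cv2.INTER_CUBIC))
x,y=cab(-.07,0);go(x,y,.0905,CY)
E
```

```text
row [-0.121, -0.161, 6.104, 0.0, 0.001, -0.001] t 4.45 f [ 0.2  0.5 -7.2]
```

View pics/t2.png

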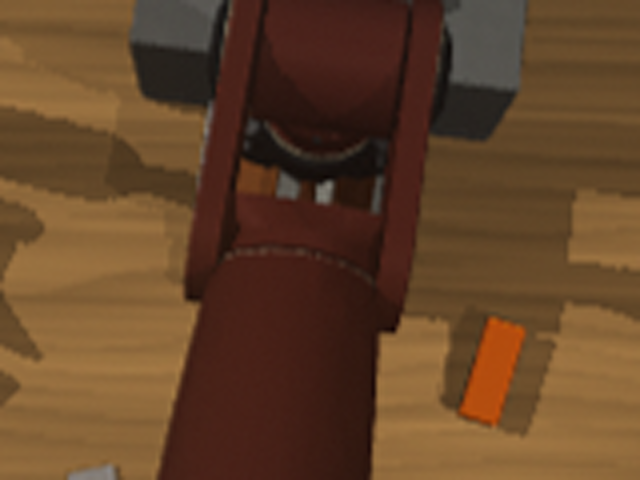

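The arm hides the tray from above, so I'll lower it by force.

Request:
arm_command(plan=[[[-0.1,-0.1,1,0,0,0],[-0.1,-0.1,2.5,0,0,0],[-0.1,-0.1,4,0,0,0],[-0.1,-0.1,5,0,0,0],[-0.1,-0.1,5.4,0,0,0],[-0.1,-0.1,5.7,0,0,0],[-0.1,-0.1,5.9,0,0,0],[-0.1,-0.1,5.9,0,0,0],[-0.1,-0.1,5.9,0,0,0]]])

```text
t: 5.2
tool_pos: [0.5755, -0.0006, 0.2485]
tool_rot: [3.138, -0.153, 0.002]
contact_force: [-0.8, 0.9, -6.0]
opening: 0.0104
grip_force: 59.5
```

Request:
arm_command(plan=[[[0,0,0.1,0,0,0],[0,0,0.2,0,0,0],[0,0,0.2,0,0,0],[0,0,0.2,0,0,0]]])

```text
t: 5.53
tool_pos: [0.5758, -0.0005, 0.2474]
tool_rot: [3.138, -0.152, 0.003]
contact_force: [-2.6, -0.0, 2.0]
opening: 0.0111
grip_force: 60.6
```

Request:
arm_command(plan=[[[0,0,0,0,0,0],[0,0,0,0,0,0],[0,0,0,0,0,0],[0,0,0,0,0,0],[0,0,0,0,0,0],[0,0,0,0,0,0],[0,0,0,0,0,0],[0,0,0,0,0,0]]], gripper=-0.3)

```text
t: 6.2
tool_pos: [0.5752, -0.0005, 0.2457]
tool_rot: [-3.138, 0.153, 0.0]
contact_force: [0.4, -0.5, 0.2]
opening: 0.0555
grip_force: 0.0
```

Request:
arm_command(plan=[[[0,0,-2,0,0,0],[0,0,-5,0,0,0],[0,0,-8,0,0,0],[-3,0,-10,0,0,0],[-7,0,-10,0,0,0],[-11,0,-10,0,0,0],[-15,0,-10,0,0,0],[-17,0,-10,0,0,0],[-17,0,-10,0,0,0],[-17,0,-10,0,0,0]]])

```text
t: 7.03
tool_pos: [0.4053, 0.0162, 0.3459]
tool_rot: [3.138, -0.153, 0.003]
contact_force: [-0.0, -0.3, -0.3]
opening: 0.0557
grip_force: 0.0
```

```bash
python3 - <<'E'
from h import *
im,d=get_image('top');ims,ds=get_image('side');p=cloud('top',d);ps=cloud('side',ds)
a=cv2.resize(im[130:250,220:350],None,fx=3,fy=3,interpolation=cv2.INTER_CUBIC)
b=cv2.resize(ims[160:280,160:290],None,fx=3,fy=3,interpolation=cv2.INTER_CUBIC)
cv2.imwrite('pics/t3.png',np.hstack([a,b]))
c,s=np.cos(CY),np.sin(CY)
def loc(p):
    q=p[...,:2]-CAB;return np.dstack([q[...,0]*c+q[...,1]*s,-q[...,0]*s+q[...,1]*c])
# handle & arch from side
for P,n in((p,'top'),(ps,'side')):
    L=loc(P);z=P[...,2]
    m=(abs(L[...,0]+.10)<.13)&(abs(L[...,1])<.05)&(z>.082)&(z<.1)
    if m.sum()>20:print(n,'arch',m.sum(),cv2.minAreaRect(L[m].astype(np.float32)))
    m=(L[...,0]<-.135)&(L[...,0]>-.22)&(abs(L[...,1])<.04)&(z>.04)&(z<.07)
    if m.sum()>20:print(n,'handle',m.sum(),cv2.minAreaRect(L[m].astype(np.float32)))
    m=(L[...,0]<0)&(L[...,0]>-.15)&(abs(L[...,1])<.1)&(z>.056)&(z<.064)
    if m.sum()>20:print(n,'rim',m.sum(),cv2.minAreaRect(L[m].astype(np.float32)))
print(get_obs()['tool_pos'])
E
```

```text
top arch 108 ((-0.066501185297966, 0.0026774811558425426), (0.08176854997873306, 0.011862395331263542), 0.271380752325058)
top rim 554 ((-0.07146333158016205, 0.0026247911155223846), (0.1329839676618576, 0.12975554168224335), 0.1624341607093811)
side arch 112 ((-0.06625555455684662, 0.005049149040132761), (0.016620367765426636, 0.08422186970710754), 88.79682922363281)
side handle 118 ((-0.165843665599823, 0.004111503250896931), (0.05979492887854576, 0.023063968867063522), 4.130760192871094)
side rim 417 ((-0.0748724639415741, -0.011938229203224182), (0.14697445929050446, 0.16634780168533325), 0.953788161277771)
[0.40646121 0.01593305 0.34618649]
```

View pics/t3.png

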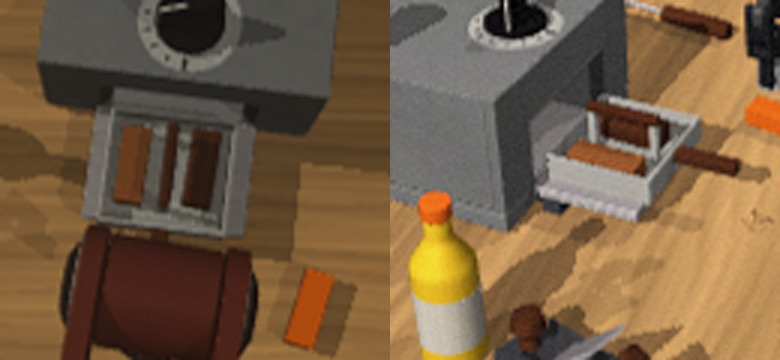

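The tray stands level on the door (left half, about (168,180)) with both samples in it. Next is the rear handle.

```bash
python3 - <<'E'
from h import *
x,y=cab(-.183,.0032);go(x,y,.053,CY)
E
```

```text
row [5.584, -0.292, 13.856, 0.0, -0.001, 0.001] t 7.1333 f [-1.3  0.6 -0. ]
```

Request:
arm_command(plan=[[[5.6,-0.3,0,0,0,0],[5.6,-0.3,4,0,0,0],[5.6,-0.3,8,0,0,0],[5.6,-0.3,11,0,0,0],[5.6,-0.3,13,0,0,0],[5.6,-0.3,13.9,0,0,0],[5.6,-0.3,13.9,0,0,0],[5.6,-0.3,13.9,0,0,0],[5.6,-0.3,13.9,0,0,0]]])

```text
t: 7.88
tool_pos: [0.4633, 0.0134, 0.2086]
tool_rot: [3.138, -0.153, 0.005]
contact_force: [0.3, -0.6, 0.8]
opening: 0.0555
grip_force: 0.0
```

Request:
arm_command(plan=[[[0,0,0,0,0,0],[0,0,0,0,0,0],[0,0,0,0,0,0],[0,0,0,0,0,0],[0,0,0,0,0,0],[0,0,0,0,0,0],[0,0,0,0,0,0],[0,0,0,0,0,0]]], gripper=1, force=30)

```text
t: 8.55
tool_pos: [0.4625, 0.0133, 0.2078]
tool_rot: [3.137, -0.153, 0.003]
contact_force: [-1.6, -2.1, 6.6]
opening: 0.0174
grip_force: 29.2
```

```bash
python3 - <<'E'
from h import *
x,y=cab(-.052,.000);go(x,y,.053,CY)
E
```

```text
row [13.096, 0.32, 0.035, 0.001, -0.002, 0.001] t 8.55 f [-1.6 -2.1  6.6]
```

Request:
arm_command(plan=[[[0.5,0.1,-0.05,0,0,0],[1,0.2,-0.1,0,0,0],[2,0.3,-0.1,0,0,0],[3,0.3,-0.1,0,0,0],[4,0.3,-0.1,0,0,0],[5,0.3,-0.1,0,0,0],[6,0.3,-0.1,0,0,0],[7,0.3,-0.1,0,0,0],[8,0.3,-0.1,0,0,0],[9,0.3,-0.1,0,0,0]]])

```text
t: 9.38
tool_pos: [0.5513, 0.0021, 0.2081]
tool_rot: [-3.137, 0.152, 0.004]
contact_force: [-6.2, -0.0, 7.8]
opening: 0.0173
grip_force: 30.2
```

Request:
arm_command(plan=[[[0.8,0,-0.1,0,0,0],[1.6,0,-0.1,0,0,0],[2.4,0,-0.1,0,0,0],[3.2,0,-0.1,0,0,0],[3.7,0,-0.1,0,0,0],[3.9,0,-0.1,0,0,0]]])

```text
t: 9.88
tool_pos: [0.5906, -0.002, 0.2081]
tool_rot: [-3.138, 0.153, 0.001]
contact_force: [-2.0, 0.0, 0.9]
opening: 0.0174
grip_force: 29.8
```

```bash
python3 - <<'E'
from h import *
x,y=cab(-.052,.000);go(x,y,.053,CY)
E
```

```text
row [0.202, 0.041, 0.042, -0.0, 0.0, 0.001] t 9.8833 f [-2.   0.   0.9]
```

Push gently until the back wall is felt.

Request:
arm_command(plan=[[[0.2,0,0,0,0,0],[0.4,0,0,0,0,0],[0.5,0,0,0,0,0],[0.5,0,0,0,0,0],[0.5,0,0,0,0,0]]])

```text
t: 10.3
tool_pos: [0.5935, -0.0023, 0.2081]
tool_rot: [3.138, -0.152, -0.011]
contact_force: [-11.1, -0.2, 5.0]
opening: 0.0177
grip_force: 30.3
```

Request:
arm_command(plan=[[[-0.2,0,0,0,0,0],[-0.2,0,0,0,0,0],[-0.2,0,0,0,0,0],[-0.2,0,0,0,0,0],[-0.2,0,0,0,0,0],[-0.2,0,0,0,0,0]]], gripper=-0.3)

```text
t: 10.8
tool_pos: [0.5933, -0.0022, 0.2089]
tool_rot: [3.138, -0.153, 0.001]
contact_force: [0.4, -0.3, 0.0]
opening: 0.0556
grip_force: 0.0
```

Request:
arm_command(plan=[[[-0.3,0,-2,0,0,0],[-1,0,-4,0,0,0],[-3,0,-8,0,0,0],[-5,0,-12,0,0,0],[-8,0,-15,0,0,0],[-11,0,-18,0,0,0],[-14,0,-20,0,0,0],[-14,0,-20,0,0,0],[-14,0,-20,0,0,0]]])

```text
t: 11.55
tool_pos: [0.453, 0.0116, 0.4117]
tool_rot: [3.137, -0.152, 0.011]
contact_force: [-0.7, 0.2, -0.3]
opening: 0.0557
grip_force: 0.0
```

```bash
python3 - <<'E'
from h import *
im,d=get_image('top');ims,ds=get_image('side');p=cloud('top',d);ps=cloud('side',ds)
a=cv2.resize(im[80:220,220:350],None,fx=3,fy=3,interpolation=cv2.INTER_CUBIC)
b=cv2.resize(ims[140:280,140:270],None,fx=3,fy=3,interpolation=cv2.INTER_CUBIC)
cv2.imwrite('pics/t4.png',np.hstack([a,b]))
c,s=np.cos(CY),np.sin(CY)
def loc(p):
    q=p[...,:2]-CAB;return np.dstack([q[...,0]*c+q[...,1]*s,-q[...,0]*s+q[...,1]*c])
for P,n in((p,'top'),(ps,'side')):
    L=loc(P);z=P[...,2]
    m=(L[...,0]<-.002)&(L[...,0]>-.12)&(abs(L[...,1])<.04)&(z>.042)&(z<.07)
    if m.sum()>20:print(n,'handle',m.sum(),L[m].min(0),cv2.minAreaRect(L[m].astype(np.float32)))
    m=(abs(L[...,0]-.058)<.04)&(abs(L[...,1])<.04)&(z>.205)&(z<.222)
    if m.sum()>20:print(n,'bar',m.sum(),cv2.minAreaRect(L[m].astype(np.float32)))
print(get_obs()['q'])
x,y=cab(.058,0);print(x,y);go(x,y,.32,CY)
E
```

```text
top handle 79 [-0.04477359 -0.00625752] ((-0.02363124117255211, 0.0025638523511588573), (0.017627933993935585, 0.042298369109630585), 89.94019317626953)
top bar 123 ((0.058493029326200485, 0.0001489054411649704), (0.014665954746305943, 0.06038065254688263), 18.908241271972656)
side handle 115 [-0.06487932 -0.00845587] ((-0.03396177664399147, 0.004354916512966156), (0.022619500756263733, 0.06142401695251465), 85.7350082397461)
side bar 61 ((0.05733799561858177, 0.001425672322511673), (0.014064460061490536, 0.06341253966093063), 15.611127853393555)
[-1.39227831e-01 -3.78467140e-01  1.98971533e+00 -2.30553224e-05
  1.53089527e+00  1.52881680e+00]
0.7020217068342913 -0.013374906178618286
row [24.933, 0.048, -6.7, 0.0, 0.001, 0.001] t 11.65 f [ 0.2 -0.6 -0.4]
```

View pics/t4.png

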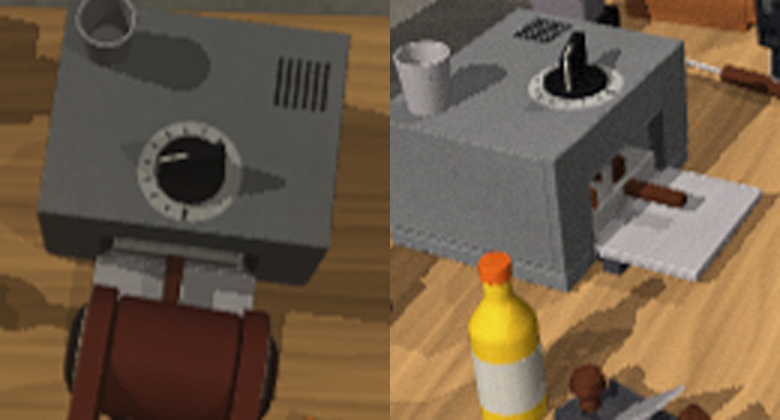

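The tray is home: the handle end is about 65 mm in front of the face, so the origin is about 65 mm behind it. The samples are visible inside. The selector's pointer is about 71° from the stop, which is click 3. Its white line is at about (172,157) in the crop.

I'll grip the bar with the turn that keeps the last joint near mid-range.

Request:
arm_command(plan=[[[0,0,-3,0,0,-0.12],[3,0,-3,0,0,-0.24],[6,0,-3,0,0,-0.36],[9,0,-3,0,0,-0.48],[12,0,-3,0,0,-0.6],[15,0,-3,0,0,-0.72],[18,0,-3,0,0,-0.84],[20,0,-3,0,0,-0.96],[22,0,-3,0,0,-1.08],[24,0,-3,0,0,-1.2],[24.9,0,-3,0,0,-1.32],[24.9,0,-3,0,0,-1.4]]])

```text
t: 12.65
tool_pos: [0.7043, -0.0134, 0.433]
tool_rot: [-2.49, -1.908, 0.007]
contact_force: [0.1, -1.1, -0.0]
opening: 0.0554
grip_force: 0.0
```

```bash
python3 - <<'E'
from h import *
x,y=cab(.058,0);go(x,y,.28,1.804)
E
```

```text
row [-0.056, -0.221, -0.167, -0.006, -0.001, -0.496] t 12.65 f [ 0.1 -1.1 -0. ]
```

Request:
arm_command(plan=[[[0,-0.1,0,0,0,-0.12],[0,-0.1,0,0,0,-0.24],[0,-0.1,0,0,0,-0.36],[0,-0.1,0,0,0,-0.48],[0,-0.1,0,0,0,-0.5],[0,-0.1,0,0,0,-0.5],[0,-0.1,0,0,0,-0.5],[0,-0.1,0,0,0,-0.5]]])

```text
t: 13.32
tool_pos: [0.701, -0.0126, 0.4373]
tool_rot: [-1.951, -2.461, 0.001]
contact_force: [-0.6, -0.1, 0.1]
opening: 0.0555
grip_force: 0.0
```

```bash
python3 - <<'E'
from h import *
x,y=cab(.058,0);go(x,y,.2,1.804)
E
```

```text
row [-0.102, 0.1, 8.262, -0.002, -0.001, -0.003] t 13.3167 f [-0.6 -0.1  0.1]
```

Request:
arm_command(plan=[[[-0.1,0.1,3,0,0,0],[-0.1,0.1,5,0,0,0],[-0.1,0.1,7,0,0,0],[-0.1,0.1,8,0,0,0],[-0.1,0.1,8.2,0,0,0],[-0.1,0.1,8.2,0,0,0],[-0.1,0.1,8.2,0,0,0]]])

```text
t: 13.9
tool_pos: [0.7022, -0.0133, 0.3583]
tool_rot: [1.949, 2.462, 0.002]
contact_force: [0.6, -0.3, -0.4]
opening: 0.0558
grip_force: 0.0
```

Request:
arm_command(plan=[[[0,0,0,0,0,0],[0,0,0,0,0,0],[0,0,0,0,0,0],[0,0,0,0,0,0],[0,0,0,0,0,0],[0,0,0,0,0,0],[0,0,0,0,0,0],[0,0,0,0,0,0]]], gripper=1, force=40)

```text
t: 14.57
tool_pos: [0.7017, -0.0134, 0.3581]
tool_rot: [1.95, 2.463, -0.0]
contact_force: [-4.9, 0.3, 6.0]
opening: 0.0136
grip_force: 40.6
```

```bash
python3 - <<'E'
from h import *
o=get_obs();print(o['wrist_torque'],o['opening'],o['q'])
x,y=cab(.058,0);go(x,y,.2,CY+np.pi)
E
```

```text
[-0.07827436  0.69029581 -0.14641509] 0.013560500949085523 [-1.25016178e-01  2.58967867e-01  1.46218800e+00 -3.55217068e-04
  1.42025130e+00 -3.56590695e-01]
row [-0.001, 0.033, 0.34, -0.0, 0.0, -1.241] t 14.5667 f [-4.9  0.3  6. ]
```

Request:
arm_command(plan=[[[0,0,0,0,0,-0.11],[0,0,0,0,0,-0.22],[0,0,0,0,0,-0.33],[0,0,0,0,0,-0.44],[0,0,0,0,0,-0.55],[0,0,0,0,0,-0.66],[0,0,0,0,0,-0.77],[0,0,0,0,0,-0.88],[0,0,0,0,0,-0.99],[0,0,0,0,0,-1.1],[0,0,0,0,0,-1.17],[0,0,0,0,0,-1.2]]])

```text
t: 15.57
tool_pos: [0.701, -0.0145, 0.3581]
tool_rot: [-0.214, -3.131, 0.005]
contact_force: [-9.6, -4.1, 8.7]
opening: 0.0135
grip_force: 40.8
```

Request:
arm_command(plan=[[[0,0,0,0,0,-0.02],[0,0,0,0,0,-0.04],[0,0,0,0,0,-0.06],[0,0,0,0,0,-0.06],[0,0,0,0,0,-0.06]]])

```text
t: 15.98
tool_pos: [0.701, -0.0146, 0.3581]
tool_rot: [-0.127, -3.135, 0.005]
contact_force: [-10.0, -4.6, 7.6]
opening: 0.0135
grip_force: 43.4
```

```bash
python3 - <<'E'
from h import *
o=get_obs();print(o['wrist_torque'],o['opening'],o['grip_force'],o['q'][5])
x,y=cab(.058,0);go(x,y,.2,CY+np.pi)
E
```

```text
[-0.69859294  1.53911482 -0.52965911] 0.013541377215220265 43.40939819812775 -1.6155724293573681
row [-0.095, 0.132, 0.343, -0.003, -0.004, 0.017] t 15.9833 f [-10.   -4.6   7.6]
```

The wrist torque shows the stop. Now turn 1.69 rad clockwise.

Request:
arm_command(plan=[[[0,0,0,0,0,0.11],[0,0,0,0,0,0.22],[0,0,0,0,0,0.33],[0,0,0,0,0,0.44],[0,0,0,0,0,0.55],[0,0,0,0,0,0.66],[0,0,0,0,0,0.77],[0,0,0,0,0,0.88],[0,0,0,0,0,0.99],[0,0,0,0,0,1.1],[0,0,0,0,0,1.2],[0,0,0,0,0,1.3]]])

```text
t: 16.98
tool_pos: [0.7017, -0.0135, 0.3581]
tool_rot: [2.004, 2.419, -0.001]
contact_force: [-3.7, -0.3, 6.3]
opening: 0.0131
grip_force: 40.4
```

```bash
python3 - <<'E'
from h import *
o=get_obs();print(o['wrist_torque'],o['opening'],o['grip_force'],o['q'][5])
x,y=cab(.058,0);go(x,y,.203,CY+np.pi-1.676)
E
```

```text
[-0.25378661  0.58352319  0.32217   ] 0.013064309232280991 40.42139947414398 -0.31215977262437455
row [0.005, 0.032, 0.037, 0.0, 0.001, 0.39] t 16.9833 f [-3.7 -0.3  6.3]
```

Request:
arm_command(plan=[[[0,0,0,0,0,0.1],[0,0,0,0,0,0.2],[0,0,0,0,0,0.3],[0,0,0,0,0,0.38],[0,0,0,0,0,0.38],[0,0,0,0,0,0.38],[0,0,0,0,0,0.38]]])

```text
t: 17.57
tool_pos: [0.7021, -0.0135, 0.3581]
tool_rot: [2.417, 2.004, 0.002]
contact_force: [-1.6, -0.4, 5.2]
opening: 0.0131
grip_force: 40.4
```

```bash
python3 - <<'E'
from h import *
o=get_obs();print(o['wrist_torque'],o['opening'],o['grip_force'],o['q'][5])
x,y=cab(.058,0);go(x,y,.203,CY+np.pi-1.676)
E
```

```text
[-0.10961728  0.25539019 -0.18141615] 0.013060611952278244 40.38186728954315 0.061169647388720806
row [0.014, -0.009, 0.044, 0.002, 0.0, 0.017] t 17.5667 f [-1.6 -0.4  5.2]
```

Request:
arm_command(plan=[[[0,0,0,0,0,0],[0,0,0,0,0,0],[0,0,0,0,0,0],[0,0,0,0,0,0],[0,0,0,0,0,0],[0,0,0,0,0,0],[0,0,0,0,0,0]]], gripper=-0.4)

```text
t: 18.15
tool_pos: [0.7018, -0.0132, 0.3565]
tool_rot: [-2.42, -2.003, 0.0]
contact_force: [-0.1, 0.0, -0.4]
opening: 0.0601
grip_force: 0.0
```

Request:
arm_command(plan=[[[0,0,-2,0,0,0],[0,0,-5,0,0,0],[0,0,-8,0,0,0],[0,0,-9,0,0,0],[-1,-4,-10,0,0,0],[-2,-8,-10,0,0,0],[-3,-12,-10,0,0,0],[-4,-16,-10,0,0,0],[-4.5,-20,-10,0,0,0],[-5,-22,-10,0,0,0],[-5,-22,-10,0,0,0],[-5,-22,-10,0,0,0]]])

```text
t: 19.15
tool_pos: [0.4755, -0.0212, 0.4567]
tool_rot: [2.42, 2.002, 0.001]
contact_force: [0.2, -0.8, -0.0]
opening: 0.0598
grip_force: 0.0
```

```bash
python3 - <<'E'
from h import *
im,d=get_image('top');ims,ds=get_image('side');p=cloud('top',d);ps=cloud('side',ds)
a=cv2.resize(im[80:220,220:350],None,fx=3,fy=3,interpolation=cv2.INTER_CUBIC)
b=cv2.resize(ims[140:280,140:270],None,fx=3,fy=3,interpolation=cv2.INTER_CUBIC)
cv2.imwrite('pics/t5.png',np.hstack([a,b]))
c,s=np.cos(CY),np.sin(CY)
def loc(p):
    q=p[...,:2]-CAB;return np.dstack([q[...,0]*c+q[...,1]*s,-q[...,0]*s+q[...,1]*c])
for P,n in((p,'top'),(ps,'side')):
    L=loc(P);z=P[...,2]
    m=(L[...,0]<-.002)&(L[...,0]>-.12)&(abs(L[...,1])<.04)&(z>.042)&(z<.07)
    if m.sum()>20:print(n,'handle',m.sum(),L[m].min(0),cv2.minAreaRect(L[m].astype(np.float32)))
    m=(abs(L[...,0]-.058)<.04)&(abs(L[...,1])<.04)&(z>.205)&(z<.222)
    if m.sum()>20:print(n,'bar',m.sum(),cv2.minAreaRect(L[m].astype(np.float32)))
E
```

```text
top bar 128 ((0.058256205171346664, 0.00013396888971328735), (0.0615195706486702, 0.015086790546774864), 83.17440032958984)
side handle 112 [-0.06551311 -0.00802704] ((-0.03395289555191994, 0.004705576226115227), (0.0636814683675766, 0.022039959207177162), 4.00203275680542)
side bar 83 ((0.057263974100351334, 0.0015879236161708832), (0.0649644285440445, 0.017160777002573013), 85.39220428466797)
```

View pics/t5.png

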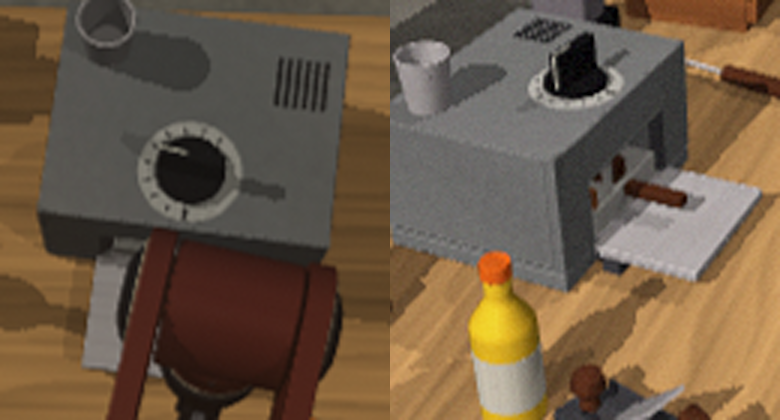

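The bar is at 83–85° where the fourth click is 84°. The white line is at about (172,150) in the crop, the tray is still home, and the gripper is clear of everything.

```bash
python3 -c "
from station import *
print(finish_job())"
```

```text
the job is handed in; nothing more can be done
None
```

I handed the job in: by the last pictures the tray is fully home in the cabinet with its samples aboard and the selector is at its fourth click; the judge's result was not shown.

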